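Set the turn timer and start it

TASK

Set the turn timer for four minutes: with a fingertip push its slider along the slot until it clicks into the stop beside the four pips, then flick the toggle switch over, away from the timer's front edge, to start the timer. Push gently and grip nothing: the timer stays standing where it is, and the meeples, jar and dice tray around it are left alone.

Things in the scene. Friction and masses are not known exactly. Their poses are not given: they have to be found in the camera images.
- timer: Grey plastic desk timer, loose on four rubber feet, at least 0.6 kg; it stays put against 5 N of sideways push. Box 120 mm (its x) by 204 mm (its y), flat top 41 mm up. Origin: centre of the underside; x from the front edge to the back, z up; yaw within 0.5 rad. On top: the slider's slot along y at x = -24 mm, a flush blank display at the back, the switch near the -y end.
- selector (a joint): Slider position, m: 0 at the one-pip stop, 0.020 two pips, 0.040 three, 0.060 four, 0.080 five; grows to the timer's -y (switch end); the slot ends 3 mm past the outer stops. It glides at about 1.2 N; at each stop a sprung ball drops into a notch: the push needed falls to nothing, within 2 mm the slider is drawn in and centred, and it takes about 4.5 N to leave. Starts at 0 to 0.048.
- knob (a point): Centre of the slider's black cap: 26 mm (timer x, across the slot) by 13 mm (timer y, along the slot) by 14 mm high, with a white index line on top. The cap stands from 2 to 16 mm above the timer's flat top; this point is 9 mm above that top.
- switch (a joint): Angle of the toggle lever, rad: 0 = off, leaning to the timer's front edge (-x); 0.70 = on, leaning to the back (+x). A spring keeps it at either end; it takes 4 to 5 N near the tip to start it, then little, and past the middle (by 0.5) the spring throws it the rest of the way. Starts off.
- switch_tip (a point): Point on the lever's centre line, 3 mm short of its end. The steel bat lever is 9 mm thick here and 5 mm at the pivot. Off, this point is 10 mm to the front (-x) of the pivot and 31 mm above the timer's top; on, 10 mm to the back.
- meeple_a: Acrylic meeple standing behind the timer: 36 mm wide (y), 12 mm thick (x), 38 mm tall. Origin: centre of the underside.
- meeple_b: Second acrylic meeple of the same size standing behind the timer. Origin: centre of the underside.
- jar: Frosted glass jar with bamboo lid, 80 mm across, 100 mm tall, standing to the left beyond the timer. Origin: centre of the underside.
- dice_tray: Black metal dice tray, 160 mm (x) by 220 mm (y), 24 mm high, to the right of the timer, with dice in it. Origin: centre of the underside.
- stop4 (a point): Point on the timer's top face, on the slot's centre line, at the four-pip stop: the slider's index line stands over it when set. The pips, like those on dice, are five dark groups of 1 to 5 (minutes) between slot and front edge, 20 mm apart, one beside each stop; one pip is at the timer's +y end. Axes as the timer's.
- switch_pivot (a point): Pivot of the toggle lever, 4 mm above the timer's top, at timer x = -22, y = -70 mm; the lever swings about the timer's y axis. The steel collar round it is 17 mm across and rises 7 mm above the timer's top. Axes as the timer's.

How it is judged:
On the way, in this order (a step that is already met when the one before it is completed fails the run):
1. the slider has clicked into the four-pip stop while the switch is still off (value of joint selector between 0.058 and 0.062 m and value of joint switch below 0.15 rad), for 0.3 s.
2. the switch has been flicked on with the slider still in the four-pip stop (value of joint switch above 0.6 rad and value of joint selector between 0.058 and 0.062 m), for 0.2 s.
At the end, for the whole second after the job is handed in: The slider sits in the four-pip stop (0.060 m, within 2 mm), the switch is on (above 0.6 rad), and the timer stands flat and still on the cabinet within 30 mm of where it was (all of step 2 and height (world z) of timer below 0.004 m and angle between timer's own z axis and vertical below 0.04 rad and distance of timer from where it was at the start of the episode below 0.03 m and linear speed of timer below 0.01 m/s); the robot touches nothing.
It fails at once if the timer is lifted or tipped (more than 10 mm or 0.12 rad) (height (world z) of timer above 0.01 m or angle between timer's own z axis and vertical above 0.12 rad).
It fails at once if the timer is shoved along (more than 30 mm) (distance of timer from where it was at the start of the episode above 0.03 m).
It fails at once if the timer, its slider or its switch is gripped or pressed hard (more than 20 N from the fingers) (contact force between the fingers and timer above 20 N).
It fails at once if a meeple, the jar or the dice tray is moved more than 12 mm (distance of any of meeple_a, meeple_b, jar, dice_tray from where it was at the start of the episode above 0.012 m).
It also fails if it takes over 64 s, if anything falls off the work surface, if the arm or the gripper's body presses on something with over 40 N, if the wrist force passes 120 N, or if a joint passes its speed limit or range.

ROBOT

A 6-joint arm with a two-finger parallel gripper is mounted at the origin on the work surface. World frame = base frame: x ahead of the robot, y to its left, z up, the work surface at z = 0. Lengths are in m, angles in rad, forces in N, time in s.
With the tool pointing down it reaches from about 0.275 to 0.975 m from the base axis. Payload 8.4 kg.
Tool frame: the origin (TCP) lies at the very end of the fingers, on their centre line; the grasp point (between the pads) lies 19 mm behind it (robot.hold_point_z is the distance from the TCP to the grasp point, in m); z points along the fingers, y is the line along which they close (so a half turn about z gives the same grasp; the last joint's range is limited). The gripper opens to 92 mm and grips with 3 to 60 N. Pads are 20 mm wide; open, the fingers measure 128 mm over their backs; the gripper's body (75 mm by 189 mm) begins 69 mm behind the grasp point.
Start: joints at [1.223, 0.353, 1.633, -0, 1.155, -0.002], TCP at [0.212, 0.588, 0.215] pointing down, gripper open.
Joint ranges: [-2.63, 2.63], [-0.92, 2.1], [0.06, 2.66], [-1.3, 4.44], [0, 2.69], [-3.02, 3.02]. Speed limits (rad/s): [2.22, 2.22, 2.79, 3.14, 3.14, 3.14].

INTERFACE

Orientations are given as a unit quaternion [w, x, y, z].
In Python, from workcell import read_state, vision, ticket, robot gives the robot as it stands. The module is installed in compiled form; this text tells all that it offers.
- The arm moves only by the tool play_rows, never from a script. Its argument "rows" is a list of rows, each a list of 7 numbers: the shift along the world's x, y, z in m, then the turn, a rotation vector about the world's x, y, z in rad, then the finger opening in m, from 0 to 0.0919. In form: [[dx, dy, dz, wx, wy, wz, claw], ...]. A call has 1 to 12 rows; each row shifts and turns the commanded pose from where the row before left it; what a row does not reach is not made up. A row lasts 1/10 s, in which the tool goes at most 50 mm and 8.59 degrees, less where a joint would pass 70% of its speed; a pose out of reach is approached as far as the arm can. A call is refused whole if a number of a shift passes 0.05 or a number of a turn 0.15, either way. A call with a gripper value outside its range is refused whole. The fingers move at their own pace and stop on an object; "grip_force" is the grip in N (left out, the last holds). Time passes only in rows, so rows that do not move let the fingers close. It gives the time, the measured TCP pose, the force, the opening and the grip force at its end, in the units of the state.
- read_state(): the state, without advancing time (a new reading comes with each control period).
- vision.camera(name): name is "scene" or "top" or "wrist"; returns a dict with "img" (384x512x3 uint8, red, green, blue), "fx", "fy", "cx", "cy" (pixels), "extrinsics" (4x4, takes a point from world to camera coordinates); the wrist camera has in their place "T_tool_cam" (4x4, takes a point from camera to tool coordinates, whose origin is the TCP and whose axes are the flange's). Camera axes: x right, y down, z forward; pixel columns grow to the right and rows downward; lengths in m; the calibration is good to about 2 mm. The wrist camera is an equidistant fisheye: a pixel r from the principal point sees the ray r / f radians off the axis. A picture is of the moment at which its call begins: read the wrist's pose just before it. There is no depth.
- ticket.close_job(): hands the job in; it is judged then, once.
The state is a dict: "t": time; "joint_positions": joint angles; "joint_vel": joint speeds; "tau": joint torques, N m; "tcp_pos": TCP position; "tool_rot": TCP orientation; "contact_force": force on the tool from outside, world axes, zero at the start; "wrist_torque": the same for the moment, N m; "width": finger opening in m; "grasp_force": force on a finger pad.
Only numpy, scipy, OpenCV 4.12 (cv2) and the standard library are available. Lean on these libraries where they do the work, as an engineer would, in place of code of your own. Each camera call takes 0.05 s, during which the arm holds its last target. There are 200 camera calls.

## Working session

There is one attempt and no reset: what is moved stays moved. The work goes in short steps, Python scripts to look and compute and a tool call to move; the robot and the scene stay as the last step left them, time stands still between calls to the robot, and variables do not carry over. Pictures are saved under pics/ and viewed, at most 13 in all, crops included, and the job is handed in when it is done.

Besides the shell and the picture viewer there is one more tool, called after ">>>" as a command line: name --pt "numbers of a row" for each row, then --argument value for the rest. play_rows: Moves the arm, as the interface text tells. Its arguments: {"type":"object","properties":{"rows":{"type":"array"},"grip_force":{"type":"number"}},"required":["rows"]}

```bash
mkdir -p pics
cat > h.py <<'E'
import numpy as np, cv2
from workcell import read_state, vision, ticket, robot
def snap(n,f):
    s=read_state(); c=vision.camera(n); cv2.imwrite('pics/'+f,c['img'][:,:,::-1]); 
    np.save('pics/'+f+'.npy',dict(c=c,s=s),allow_pickle=True); return c,s
def load(f): 
    d=np.load('pics/'+f+'.npy',allow_pickle=True).item(); return d['c'],d['s']
def ray(c,s,u,v):
    x=(u-c['cx'])/c['fx']; y=(v-c['cy'])/c['fy']
    if 'extrinsics' in c:
        E=np.array(c['extrinsics']);R=E[:3,:3];o=-R.T@E[:3,3];d=R.T@np.array([x,y,1]);return o,d/np.linalg.norm(d)
    from scipy.spatial.transform import Rotation as Ro
    r=np.hypot(x,y); k=np.sin(r)/r if r>1e-9 else 1
    d=np.array([x*k,y*k,np.cos(r)]);T=np.array(c['T_tool_cam'])
    q=s['tool_rot'];W=Ro.from_quat([q[1],q[2],q[3],q[0]]).as_matrix()
    return W@T[:3,3]+np.array(s['tcp_pos']),W@T[:3,:3]@d
def onz(c,s,u,v,z):
    o,d=ray(c,s,u,v);return o+d*(z-o[2])/d[2]
def tri(*rs):
    A=0;b=0
    for o,d in rs: P=np.eye(3)-np.outer(d,d);A=A+P;b=b+P@o
    return np.linalg.solve(A,b)
E
python3 - <<'E'
from h import *
print(read_state())
for n in('scene','top','wrist'):
    c,s=snap(n,n+'1.png'); print(n,c['fx'],c['cx'],c['cy'],c.get('extrinsics',c.get('T_tool_cam')))
a=cv2.imread('pics/top1.png');b=cv2.imread('pics/wrist1.png')
E
```

```text
{'t': 0.0, 'joint_positions': array([ 1.22262453e+00,  3.53664353e-01,  1.63408922e+00, -7.85674803e-06,
        1.15520906e+00, -2.42765575e-03]), 'joint_vel': array([ 0.00047832, -0.00066927, -0.0005875 , -0.00258979, -0.00130664,
       -0.00030378]), 'tau': array([-3.89436012e-03, -5.93862391e+01, -3.34192443e+01,  6.90363301e-02,
        2.38578091e-02, -1.20398140e-04]), 'tcp_pos': array([0.21166669, 0.58756014, 0.2138728 ]), 'tool_rot': array([-1.15926084e-04,  1.72010710e-01,  9.85094841e-01, -6.75115401e-04]), 'contact_force': array([ 0.32047561,  0.27825451, -0.51294425]), 'wrist_torque': array([-0.04843177, -0.00513572,  0.03586226]), 'grasp_force': 0.0, 'width': 0.092078880211315}
scene 389.11400790499914 251.62640543638778 193.65955841699056 [[ 0.78317773  0.62179075  0.00298223 -0.47662204]
 [ 0.37075092 -0.46311897 -0.80502458 -0.20399498]
 [-0.49917571  0.63158299 -0.59323396  1.6077652 ]
 [ 0.          0.          0.          1.        ]]
top 496.1309517178225 252.1800156606015 192.9206914929575 [[ 0.02048529 -0.99953572  0.0225545  -0.05583168]
 [-0.98632168 -0.02389461 -0.16309072  0.63693426]
 [ 0.16355393 -0.01890503 -0.98635324  1.19733217]
 [ 0.          0.          0.          1.        ]]
wrist 297.3186396354542 250.95604589015664 186.98872611720373 [[-6.21874740e-05 -9.60484674e-01 -2.78332872e-01  7.75328877e-02]
 [ 9.99999491e-01  2.20462581e-04 -9.84211354e-04 -9.98813783e-05]
 [ 1.00668190e-03 -2.78332792e-01  9.60484171e-01 -1.69860135e-01]
 [ 0.00000000e+00  0.00000000e+00  0.00000000e+00  1.00000000e+00]]
```

View pics/top1.png

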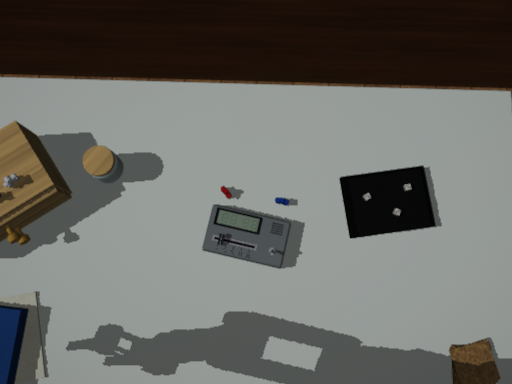

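View pics/scene1.png

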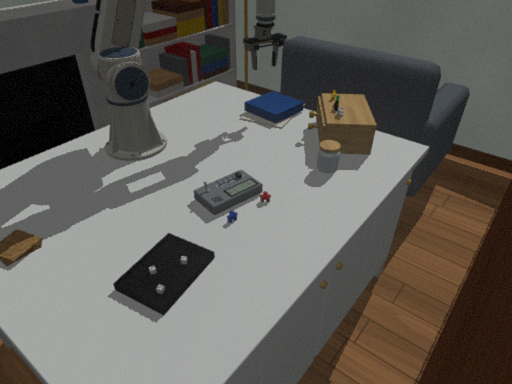

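The top view shows the timer, with corners at about (212,206), (291,219), (283,266) and (204,255). The knob is near (224,239) and the switch near (273,251). The meeples stand at (227,192) and (282,201).

Run:
```python
from h import *
c,s=load('top1.png')
P=[onz(c,s,u,v,.041)for u,v in[(212,206),(291,219),(283,266),(204,255)]]
print(np.round(P,4)); print(np.mean(P,0)); 
for i in range(4): print(np.linalg.norm(P[i]-P[i-1]))
print(onz(c,s,224,239,.057),onz(c,s,273,251,.07), onz(c,s,227,192,.02),onz(c,s,282,201,.02))
```

```text
[[ 0.604   0.0591  0.041 ]
 [ 0.5756 -0.1413  0.041 ]
 [ 0.4577 -0.1222  0.041 ]
 [ 0.4806  0.0748  0.041 ]]
[ 0.52947252 -0.03240309  0.041     ]
0.12440426558676788
0.20238172095450646
0.11946600489134108
0.19839917560856254
[0.52029814 0.02574469 0.057     ] [ 0.49280079 -0.09500775  0.07      ] [0.644318   0.02292218 0.02      ] [ 0.62419439 -0.1197015   0.02      ]
```

>>> play_rows --pt "0.017 -0.044 0.004 0 0 0 0" --pt "0.017 -0.044 0.004 0 0 0 0" --pt "0.017 -0.044 0.004 0 0 0 0" --pt "0.017 -0.044 0 0 0 0 0" --pt "0.017 -0.044 0 0 0 0 0" --pt "0.017 -0.044 0 0 0 0 0" --pt "0.017 -0.044 0 0 0 0 0" --pt "0.017 -0.044 0 0 0 0.05 0" --pt "0.017 -0.044 0 0 0 0.05 0" --pt "0.017 -0.044 0 0 0 0.05 0" --pt "0.017 -0.044 0 0 0 0.05 0" --pt "0.017 -0.044 0 0 0 0 0" --grip_force 5

```text
t: 1.35
tcp_pos: [0.4161, 0.0581, 0.2268]
tool_rot: [0.0, 0.072, 0.997, 0.0]
contact_force: [1.0, 1.1, -0.1]
width: 0.0002
grasp_force: 0.0
```

>>> play_rows --pt "0.017 -0.044 0 0 0 0 0" --pt "0.017 -0.044 0 0 0 0 0" --pt "0 0 0 0 0 0 0" --pt "0 0 0 0 0 0 0"

```text
t: 1.75
tcp_pos: [0.4497, -0.0289, 0.2263]
tool_rot: [-0.0, 0.074, 0.997, 0.0]
contact_force: [0.2, 0.8, -0.5]
width: 0.0002
grasp_force: 0.0
```

Run:
```python
from h import *
c,s=snap('wrist','w2.png'); print(s['tcp_pos'],s['tool_rot'],s['width'],s['contact_force'],s['t'])
```

```text
[ 0.44966448 -0.02890501  0.22628857] [-4.10632461e-04  7.43448089e-02  9.97232505e-01  1.08748734e-04] 0.00021714271082578406 [ 0.21759094  0.77657969 -0.51002907] 1.75
```

View pics/w2.png

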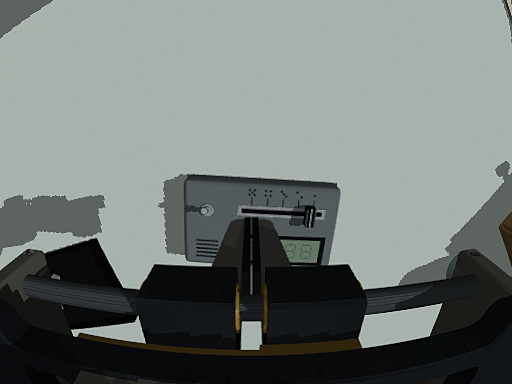

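The wrist view shows the timer. The switch cap is near (207,211), the knob near (309,216) and the pips run along the top, with 1 pip near (314,196) and 5 near (252,191). I'll take a second, closer view.

>>> play_rows --pt "0.025 0 -0.03 0 0 0 0" --pt "0.025 0 -0.03 0 0 0 0" --pt "0 0 0 0 0 0 0" --pt "0 0 0 0 0 0 0"

```text
t: 2.2
tcp_pos: [0.4988, -0.0266, 0.166]
tool_rot: [-0.001, 0.072, 0.997, 0.0]
contact_force: [-0.4, -0.6, 0.1]
width: 0.0007
grasp_force: 0.0
```

Run:
```python
from h import *
c,s=snap('wrist','w3.png'); print(s['tcp_pos'])
a=cv2.imread('pics/w2.png')[165:275,170:350];b=cv2.imread('pics/w3.png')[120:270,130:380]
a=cv2.resize(a,None,fx=2.4,fy=2.4,interpolation=2);cv2.imwrite('pics/c2.png',cv2.resize(cv2.imread('pics/w2.png')[165:275,170:350],None,fx=4,fy=4,interpolation=2))
cv2.imwrite('pics/c3.png',cv2.resize(b,None,fx=3.2,fy=3.2,interpolation=2))
```

```text
[ 0.49875797 -0.02659586  0.16600991]
```

View pics/c2.png

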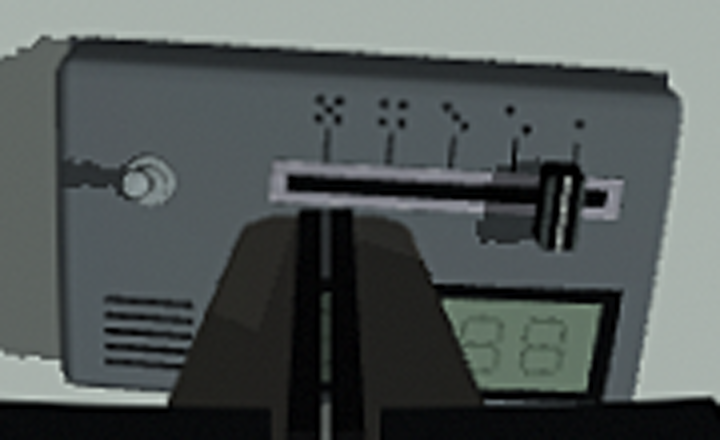

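View pics/c3.png

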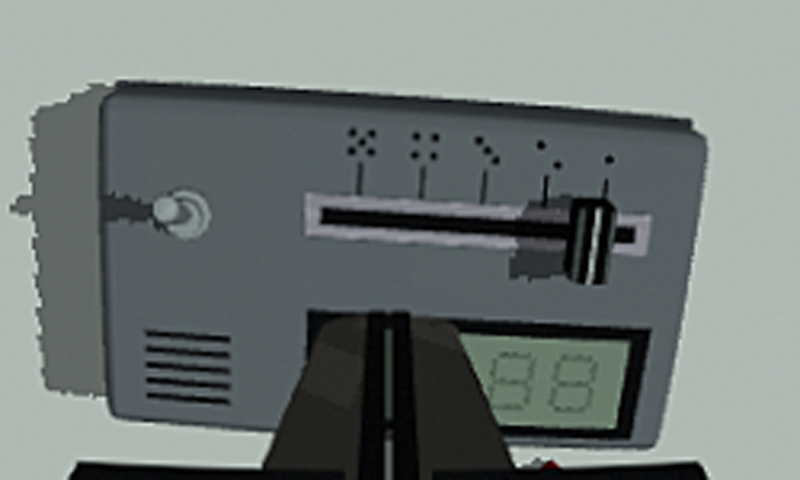

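Crop c2 shows the knob's index line at (564,205), the lever tip at (135,183), the collar at (153,183) and the slot from (288,184) to (607,199). Crop c3 shows the same features at (596,242), (165,210), (186,214) and (321,216)–(634,236). The four-pip tick is at (389,148) in c2 and (422,181) in c3.

Run:
```python
from h import *
c2,s2=load('w2.png');c3,s3=load('w3.png')
F=dict(index=((564,205),(596,242)),tip=((135,183),(165,210)),collar=((153,183),(186,214)),slotL=((288,184),(321,216)),slotR=((607,199),(634,236)),tick4=((389,148),(422,181)),pip1=((579,124),(609,160)))
px={}
for k,(a,b) in F.items():
    r2=ray(c2,s2,a[0]/4+170,a[1]/4+165);px[k]=(b[0]/3.2+130,b[1]/3.2+120);r3=ray(c3,s3,*px[k])
    print(k,tri(r2,r3).round(4))
A=onz(c3,s3,*px['slotL'],.041);B=onz(c3,s3,*px['slotR'],.041);d=B-A;L=np.linalg.norm(d)
yaw=np.arctan2(-d[0],d[1]);print('slot',A,B,L,'yaw',yaw)
ey=d/L;ex=np.array([ey[1],-ey[0],0]);O=A
for k,z in dict(index=.057,tip=.073,collar=.048,tick4=.041).items():
    p=onz(c3,s3,*px[k],z);p2=onz(c2,s2,F[k][0][0]/4+170,F[k][0][1]/4+165,z);print(k,p.round(4),p2.round(4),'x',(p-(A+B)/2)@ex,'y from slot centre',(p-(A+B)/2)@ey)
# 5..1 ticks
for u,v in[(360,180),(422,181),(484,187),(545,191),(605,195)]:
    p=onz(c3,s3,u/3.2+130,v/3.2+120,.041);print((p-(A+B)/2)@ey)
for u,v in[(108,88),(707,140),(110,412),(655,447)]: 
    p=onz(c3,s3,u/3.2+130,v/3.2+120,.041);print('corner',p.round(4),(p-(A+B)/2)@ex,(p-(A+B)/2)@ey)
```

```text
index [0.5248 0.0383 0.0422]
tip [ 0.4871 -0.0919  0.0695]
collar [ 0.4928 -0.0894  0.0555]
slotL [ 0.5015 -0.0486  0.0486]
slotR [0.5258 0.0525 0.0397]
tick4 [ 0.4959 -0.0157  0.0441]
pip1 [0.4981 0.0453 0.0415]
slot [ 0.50354133 -0.04950887  0.041     ] [0.5251802  0.05184235 0.041     ] 0.10363546182159444 yaw -0.21034561237074223
index [0.5198 0.0358 0.057 ] [0.5183 0.0357 0.057 ] x -0.001949522486258248 y from slot centre 0.03497958493108003
tip [ 0.4864 -0.0911  0.073 ] [ 0.4857 -0.0908  0.073 ] x -0.008110753002654075 y from slot centre -0.09605098897854641
collar [ 0.4948 -0.0916  0.048 ] [ 0.4952 -0.0908  0.048 ] x 0.0001983483162392938 y from slot centre -0.09483176318898232
tick4 [ 0.4967 -0.0156  0.041 ] [ 0.497  -0.0158  0.041 ] x -0.013794326665557256 y from slot centre -0.02013506793914465
-0.03992986290927973
-0.02013506793914465
-8.715570730454511e-05
0.019889107812102624
0.04000103083349806
corner [ 0.4514 -0.1111  0.041 ] -0.03817022008909764 -0.12292822367587436
corner [0.4959 0.0793 0.041 ] -0.034338122774956584 0.07256955088063263
corner [ 0.565  -0.1375  0.041 ] 0.07846055853518523 -0.12504518388323632
corner [0.6075 0.0559 0.041 ] 0.07966346784858803 0.07296722505852322
```

Checks hold: the ticks fall at ±40, ±20 and 0 mm from the slot's centre, the heights match, yaw is -0.21 and the slider is at about 0.005. Next I move the fingertip to the +y side of the knob.

>>> play_rows --pt "0.008 0.025 -0.015 0 0 -0.033 0" --pt "0.008 0.025 -0.02 0 0 -0.033 0" --pt "0.008 0.025 -0.02 0 0 0 0" --pt "0.007 0.025 -0.01 0 0 0 0" --pt "0 0 0 0 0 0 0" --pt "0 0 0 0 0 0 0"

```text
t: 2.85
tcp_pos: [0.5306, 0.0726, 0.1028]
tool_rot: [0.0, 0.105, 0.995, 0.0]
contact_force: [-0.5, 0.4, 0.5]
width: 0.0001
grasp_force: 0.0
```

Run:
```python
from h import *
c,s=snap('wrist','w4.png'); print(s['tcp_pos'],s['tool_rot'],s['contact_force'])
```

```text
[0.53059186 0.07258122 0.10278165] [4.84347910e-04 1.04689683e-01 9.94504819e-01 2.48958233e-05] [-0.47119553  0.39554708  0.46726939]
```

View pics/w4.png

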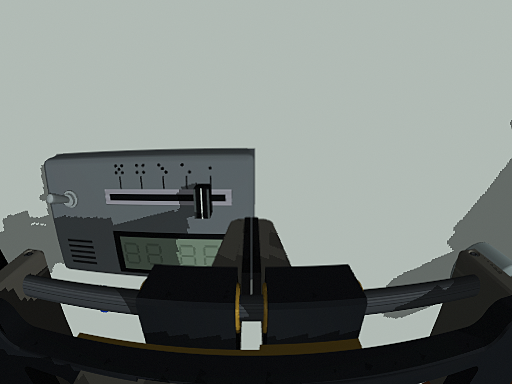

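The timer's edges now line up with the picture. The fingertip is at (252,218), to the +y side of the knob at (202,202). I descend.

>>> play_rows --pt "0 0 -0.02 0 0 0 0" --pt "0 0 -0.02 0 0 0 0" --pt "0 0 -0.01 0 0 0 0" --pt "0 0 -0.005 0 0 0 0" --pt "0 0 0 0 0 0 0" --pt "0 0 0 0 0 0 0"

```text
t: 3.5
tcp_pos: [0.5313, 0.0719, 0.0473]
tool_rot: [0.0, 0.106, 0.994, 0.0]
contact_force: [-0.1, 0.4, 0.4]
width: 0.0002
grasp_force: 0.0
```

>>> play_rows --pt "-0.0004 -0.002 0 0 0 0 0" --pt "-0.0004 -0.002 0 0 0 0 0" --pt "-0.0004 -0.002 0 0 0 0 0" --pt "0 0 0 0 0 0 0"

```text
t: 3.9
tcp_pos: [0.5296, 0.0657, 0.0467]
tool_rot: [0.0, 0.106, 0.994, -0.0]
contact_force: [0.5, 0.3, -0.0]
width: 0.0003
grasp_force: 0.0
```

>>> play_rows --pt "-0.0004 -0.002 0 0 0 0 0" --pt "-0.0004 -0.002 0 0 0 0 0" --pt "-0.0004 -0.002 0 0 0 0 0" --pt "-0.0004 -0.002 0 0 0 0 0" --pt "0 0 0 0 0 0 0"

```text
t: 4.4
tcp_pos: [0.528, 0.0577, 0.0466]
tool_rot: [-0.0, 0.106, 0.994, -0.0]
contact_force: [-0.1, 0.8, 0.0]
width: 0.0004
grasp_force: 0.0
```

>>> play_rows --pt "-0.0004 -0.002 0 0 0 0 0" --pt "-0.0004 -0.002 0 0 0 0 0" --pt "-0.0004 -0.002 0 0 0 0 0" --pt "-0.0004 -0.002 0 0 0 0 0"

```text
t: 4.8
tcp_pos: [0.5264, 0.05, 0.0466]
tool_rot: [0.0, 0.106, 0.994, 0.0]
contact_force: [0.3, 1.5, -0.2]
width: 0.0003
grasp_force: 1.0
```

```bash
cat > k.py <<'E'
from h import *
import sys
C=np.array([.5144,.0012,.041]);ey=np.array([.2088,.978,0]);ex=np.array([.978,-.2088,0])
c,s=snap('wrist',sys.argv[1]); p=s['tcp_pos']-C
print('tool x,y,z',p@ex,p@ey,p[2],s['contact_force'],s['t'])
def proj(P):
    from scipy.spatial.transform import Rotation as Ro
    T=np.array(c['T_tool_cam']);q=s['tool_rot'];W=Ro.from_quat([q[1],q[2],q[3],q[0]]).as_matrix()
    v=T[:3,:3].T@(W.T@(P-s['tcp_pos'])-T[:3,3]);th=np.arctan2(np.hypot(v[0],v[1]),v[2]);r=v[:2]/np.hypot(v[0],v[1])
    return np.array([c['cx'],c['cy']])+c['fx']*th*r
# index line: bright pixels in cap-top band
g=cv2.cvtColor(c['img'],cv2.COLOR_RGB2GRAY)
ys=np.arange(-.056,.056,.0005);
prof=np.array([np.mean([g[tuple(np.round(proj(C+ex*x+ey*y+[0,0,.016])[::-1]).astype(int))] for x in(.0,.003,.006,.009,-.004,-.008)]) for y in ys])
# dark cap width 13mm with bright centre
sc=[prof[abs(abs(ys-y)-.004)<.0018].mean()-prof[abs(ys-y)<.0007].mean() for y in ys]
i=np.argsort(sc)[:3];print('index y',ys[i],np.array(sc)[i],'sel',.04-ys[i[0]])
u,v=proj(C+[0,0,.01]).astype(int)
E
python3 k.py w5.png
python3 - <<'E'
from h import *
cv2.imwrite('pics/c5.png',cv2.resize(cv2.imread('pics/w5.png')[110:290,20:280],None,fx=3,fy=3,interpolation=2))
E
```

```text
tool x,y,z 0.0015764841722922536 0.050277590322260556 0.005584142062042878 [ 0.26359893  1.52950485 -0.21504248] 4.8
index y [0.03   0.0295 0.0305] [-60.55952381 -48.49206349 -33.51587302] sel 0.009999999999999926
```

View pics/c5.png

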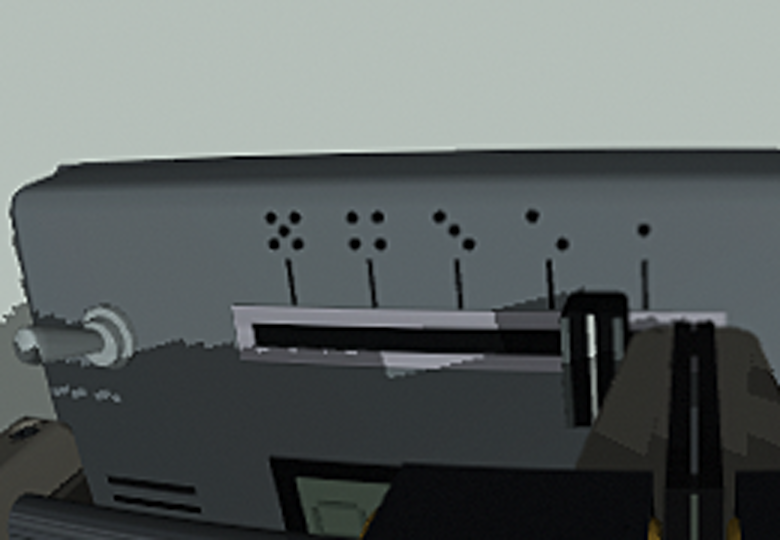

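Index found at +30 mm with the finger in contact at 20 mm behind it and 1.5 N. I keep pushing.

>>> play_rows --pt "-0.0004 -0.002 0 0 0 0 0" --pt "-0.0004 -0.002 0 0 0 0 0" --pt "-0.0004 -0.002 0 0 0 0 0" --pt "-0.0004 -0.002 0 0 0 0 0" --pt "-0.0004 -0.002 0 0 0 0 0" --pt "-0.0004 -0.002 0 0 0 0 0" --pt "-0.0004 -0.002 0 0 0 0 0"

```text
t: 5.55
tcp_pos: [0.5236, 0.0361, 0.0466]
tool_rot: [0.0, 0.106, 0.994, 0.0]
contact_force: [-0.1, 3.8, 0.4]
width: 0.0002
grasp_force: 1.4
```

>>> play_rows --pt "-0.0004 -0.002 0 0 0 0 0" --pt "-0.0004 -0.002 0 0 0 0 0" --pt "-0.0004 -0.002 0 0 0 0 0" --pt "-0.0004 -0.002 0 0 0 0 0" --pt "-0.0004 -0.002 0 0 0 0 0" --pt "-0.0004 -0.002 0 0 0 0 0" --pt "-0.0004 -0.002 0 0 0 0 0"

```text
t: 6.25
tcp_pos: [0.5208, 0.0217, 0.0466]
tool_rot: [0.0, 0.106, 0.994, -0.0]
contact_force: [0.5, 0.3, 0.1]
width: 0.0005
grasp_force: 0.0
```

```bash
python3 k.py w6.png
python3 - <<'E'
from h import *
cv2.imwrite('pics/c6.png',cv2.resize(cv2.imread('pics/w6.png')[110:290,20:280],None,fx=3,fy=3,interpolation=2))
E
```

```text
tool x,y,z 0.001994335053356415 0.021339589892323593 0.005563623604066946 [0.51006427 0.31381622 0.11456496] 6.25
index y [0.001  0.0005 0.0015] [-72.31746032 -68.45634921 -30.82539683] sel 0.03899999999999995
```

>>> play_rows --pt "-0.0004 -0.002 0 0 0 0 0" --pt "-0.0004 -0.002 0 0 0 0 0" --pt "-0.0004 -0.002 0 0 0 0 0" --pt "-0.0004 -0.002 0 0 0 0 0" --pt "-0.0004 -0.002 0 0 0 0 0" --pt "-0.0004 -0.002 0 0 0 0 0" --pt "-0.0004 -0.002 0 0 0 0 0"

```text
t: 7.0
tcp_pos: [0.518, 0.0078, 0.0466]
tool_rot: [-0.0, 0.106, 0.994, -0.0]
contact_force: [1.1, 2.4, 0.9]
width: 0.0009
grasp_force: 1.1
```

>>> play_rows --pt "-0.0002 -0.001 0 0 0 0 0" --pt "-0.0002 -0.001 0 0 0 0 0" --pt "-0.0002 -0.001 0 0 0 0 0" --pt "0 0 0 0 0 0 0"

```text
t: 7.4
tcp_pos: [0.5173, 0.0048, 0.0465]
tool_rot: [-0.0, 0.106, 0.994, -0.0]
contact_force: [0.0, -0.0, -0.6]
width: 0.0003
grasp_force: 0.0
```

```bash
python3 k.py w7.png
```

```text
tool x,y,z 0.0021093640970690658 0.004081025164525878 0.005548532132566189 [ 0.04096216 -0.0460583  -0.59449982] 7.4
index y [-0.0165 -0.017  -0.016 ] [-95.58730159 -70.81746032 -56.87301587] sel 0.05649999999999997
```

>>> play_rows --pt "-0.0002 -0.001 0 0 0 0 0" --pt "0 0 0 0 0 0 0" --pt "0 0 0 0 0 0 0"

```text
t: 7.75
tcp_pos: [0.5172, 0.0039, 0.0466]
tool_rot: [-0.0, 0.106, 0.994, -0.0]
contact_force: [-0.5, -0.6, -0.8]
width: 0.001
grasp_force: 0.0
```

```bash
python3 k.py w8.png
python3 - <<'E'
from h import *
cv2.imwrite('pics/c8.png',cv2.resize(cv2.imread('pics/w8.png')[110:290,60:320],None,fx=3,fy=3,interpolation=2))
E
```

```text
tool x,y,z 0.0021645495680933683 0.0032617245788113098 0.0055632666752953655 [-0.5092441  -0.62080699 -0.83486699] 7.75
index y [-0.0175 -0.018  -0.017 ] [-88.82539683 -70.42857143 -53.75396825] sel 0.05749999999999997
```

View pics/c8.png

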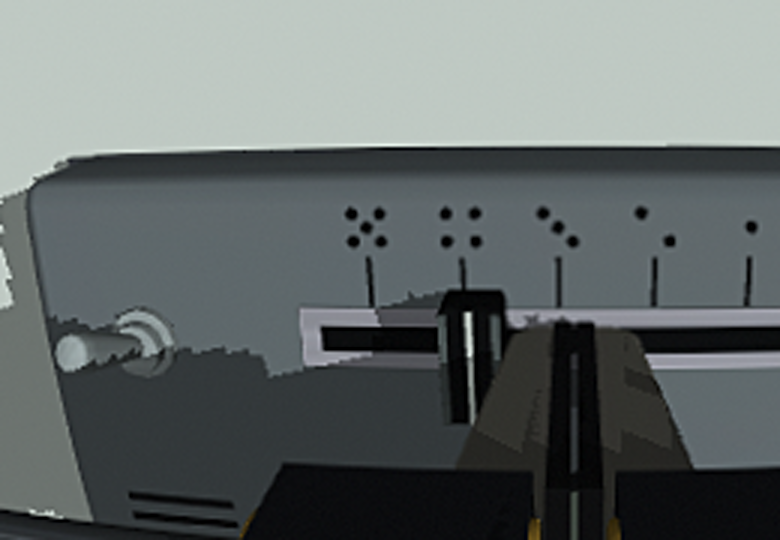

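The cap's index at (470,365) stands beside the four-pip tick at (463,275), and the force has dropped to nothing. I back off a little and check that it sits free in the notch.

>>> play_rows --pt "0.001 0.005 0 0 0 0 0" --pt "0 0 0.015 0 0 0 0" --pt "0 0 0.02 0 0 0 0" --pt "0 0 0.02 0 0 0 0" --pt "0 0 0 0 0 0 0" --pt "0 0 0 0 0 0 0"

```text
t: 8.4
tcp_pos: [0.5184, 0.0092, 0.1016]
tool_rot: [0.0, 0.106, 0.994, 0.0]
contact_force: [0.1, -0.2, 0.3]
width: 0.0007
grasp_force: 0.0
```

```bash
python3 k.py w9.png
python3 - <<'E'
from h import *
cv2.imwrite('pics/c9.png',cv2.resize(cv2.imread('pics/w9.png')[125:275,70:330],None,fx=3,fy=3,interpolation=2))
E
```

```text
tool x,y,z 0.00225438474801547 0.00870723954934668 0.060585341294773505 [ 0.13771265 -0.19733688  0.25163266] 8.4
index y [-0.0175 -0.018  -0.017 ] [-133.36111111 -119.17460317  -85.48015873] sel 0.05749999999999997
```

View pics/c9.png

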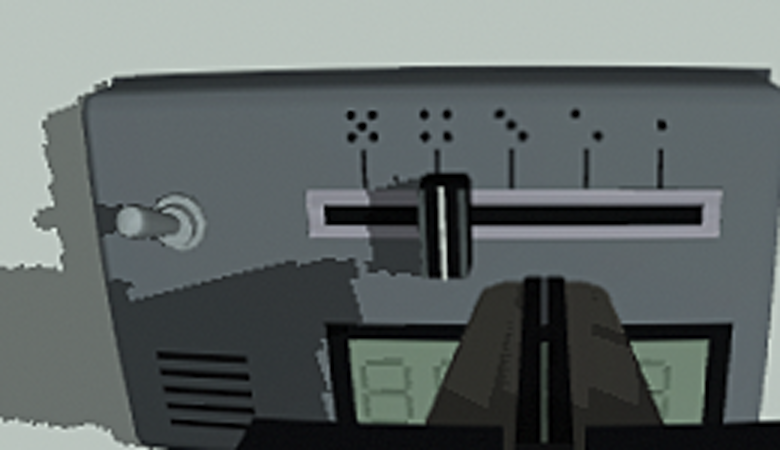

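Tick tops are at (364,167), (437,160), (512,168), (586,168) and (660,168). The index runs from (442,190) to (445,275), and the lever tip is at (133,221).

Run:
```python
from h import *
C=np.array([.5144,.0012,.041]);ey=np.array([.2088,.978,0]);ex=np.array([.978,-.2088,0])
c,s=load('w9.png')
def P(u,v,z): p=onz(c,s,u/3+70,v/3+125,z);return (p-C)@ex,(p-C)@ey
for q in[(364,167),(437,162),(512,168),(586,168),(660,168),(324,215),(703,215)]:print(P(*q,.041))
for q in[(442,190),(443.5,225),(445,275)]:print('idx',P(*q,.057))
for z in(.069,.072,.075): print('tip',P(133,221,z))
print('collar',P(183,222,.048))
```

```text
(np.float64(-0.013919017834763781), np.float64(-0.04021988805052883))
(np.float64(-0.015238548692896776), np.float64(-0.020136049407330242))
(np.float64(-0.013528074538148551), np.float64(4.892295722626446e-07))
(np.float64(-0.01350806730854564), np.float64(0.019803781284965866))
(np.float64(-0.013510906626372563), np.float64(0.03976322615738937))
(np.float64(-0.00019392798926994725), np.float64(-0.05246142637326173))
(np.float64(-0.00016379026967803045), np.float64(0.05221151390888256))
idx (np.float64(-0.012131121568938849), np.float64(-0.017119849438489734))
idx (np.float64(-0.0028323508388574123), np.float64(-0.017057784402174))
idx (np.float64(0.01089508635728918), np.float64(-0.01718170672051324))
tip (np.float64(-0.00735338282964799), np.float64(-0.09742376533355973))
tip (np.float64(-0.008362568121678841), np.float64(-0.09585299180986952))
tip (np.float64(-0.009371753413709749), np.float64(-0.09428221828617932))
collar (np.float64(-0.00016124019842051374), np.float64(-0.092403457999813))
```

The timer hasn't moved. The index is at -17.1 mm, which puts the selector near 0.057, so it is about 1 mm short of being drawn in. I go back down and push on gently.

>>> play_rows --pt "0 0 -0.02 0 0 0 0" --pt "0 0 -0.02 0 0 0 0" --pt "0 0 -0.015 0 0 0 0" --pt "0 0 0 0 0 0 0" --pt "-0.0005 -0.0025 0 0 0 0 0" --pt "-0.0005 -0.0025 0 0 0 0 0" --pt "-0.0002 -0.001 0 0 0 0 0" --pt "-0.0002 -0.001 0 0 0 0 0" --pt "0 0 0 0 0 0 0" --pt "0 0 0 0 0 0 0"

```text
t: 9.45
tcp_pos: [0.517, 0.002, 0.0469]
tool_rot: [0.0, 0.106, 0.994, 0.0]
contact_force: [-0.5, -0.7, -0.3]
width: 0.0007
grasp_force: 0.0
```

```bash
python3 k.py w10.png
```

```text
tool x,y,z 0.0024137063960875484 0.0012966227730618841 0.005870037362506596 [-0.53050634 -0.68162244 -0.29374531] 9.45
index y [-0.0205 -0.02   -0.021 ] [-98.70238095 -92.20634921 -49.33333333] sel 0.06049999999999997
```

Force is zero and the cap has drawn about 1.3 mm away from the finger, to a selector of about 0.060, so it has clicked in. I retreat and move to the front of the switch.

>>> play_rows --pt "0.001 0.005 0 0 0 0 0" --pt "0 0 0.015 0 0 0 0" --pt "0 0 0.02 0 0 0 0" --pt "0 0 0.02 0 0 0 0" --pt "-0.02 -0.01 0 0 0 0 0" --pt "-0.02 -0.02 0 0 0 0 0" --pt "-0.02 -0.03 0 0 0 0 0" --pt "0 -0.03 0 0 0 0 0" --pt "0 0 0 0 0 0 0" --pt "0 0 0 0 0 0 0"

```text
t: 10.5
tcp_pos: [0.4581, -0.083, 0.1017]
tool_rot: [0.0, 0.107, 0.994, 0.0]
contact_force: [-0.2, 0.4, -0.0]
width: 0.0003
grasp_force: 0.0
```

```bash
python3 k.py w11.png;  python3 - <<'E'
from h import *
cv2.imwrite('pics/c11.png',cv2.resize(cv2.imread('pics/w11.png')[140:340,150:410],None,fx=3,fy=3,interpolation=2))
E
```

```text
tool x,y,z -0.03750058211803713 -0.09410759626972706 0.06069254238907678 [-0.16321904  0.3756625  -0.03833465] 10.5
index y [-0.0205 -0.02   -0.021 ] [-132.17857143 -111.21031746  -97.61904762] sel 0.06049999999999997
```

View pics/c11.png

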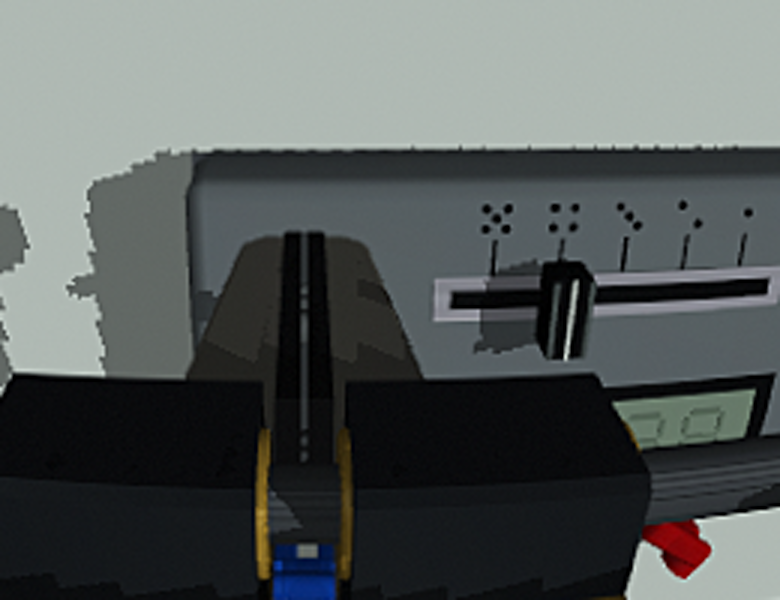

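The slider still reads 0.060 from this viewpoint. The finger is at (305,235) in the crop and hides the switch behind it, so it is lined up. I descend, then push towards the back.

>>> play_rows --pt "0 0 -0.015 0 0 0 0" --pt "0 -0.001 -0.015 0 0 0 0" --pt "0 0 -0.006 0 0 0 0" --pt "0.002 -0.0004 0 0 0 0 0" --pt "0.002 -0.0004 0 0 0 0 0" --pt "0.002 -0.0004 0 0 0 0 0" --pt "0.002 -0.0004 0 0 0 0 0"

```text
t: 11.25
tcp_pos: [0.4665, -0.0856, 0.0661]
tool_rot: [0.0, 0.106, 0.994, -0.0]
contact_force: [0.0, -0.7, 0.0]
width: 0.0006
grasp_force: 0.0
```

>>> play_rows --pt "0.002 -0.0004 0 0 0 0 0" --pt "0.002 -0.0004 0 0 0 0 0" --pt "0.002 -0.0004 0 0 0 0 0"

```text
t: 11.55
tcp_pos: [0.4719, -0.0869, 0.0657]
tool_rot: [-0.0, 0.106, 0.994, 0.0]
contact_force: [-2.2, 0.5, 1.2]
width: 0.0005
grasp_force: 1.4
```

>>> play_rows --pt "0.002 -0.0004 0 0 0 0 0" --pt "0.002 -0.0004 0 0 0 0 0"

```text
t: 11.75
tcp_pos: [0.4753, -0.0875, 0.0654]
tool_rot: [-0.001, 0.106, 0.994, 0.0]
contact_force: [-2.6, -0.6, 0.6]
width: 0.0006
grasp_force: 1.0
```

>>> play_rows --pt "0.002 -0.0004 0 0 0 0 0" --pt "0.002 -0.0004 0 0 0 0 0" --pt "0.002 -0.0004 0 0 0 0 0"

```text
t: 12.05
tcp_pos: [0.4825, -0.0889, 0.0657]
tool_rot: [0.0, 0.106, 0.994, -0.0]
contact_force: [-0.4, -0.7, -0.2]
width: 0.0007
grasp_force: 0.2
```

>>> play_rows --pt "0.002 -0.0004 0 0 0 0 0" --pt "0.002 -0.0004 0 0 0 0 0" --pt "0 0 0 0 0 0 0"

```text
t: 12.35
tcp_pos: [0.4864, -0.0897, 0.0656]
tool_rot: [0.0, 0.106, 0.994, -0.0]
contact_force: [-0.1, -0.0, -0.5]
width: 0.0003
grasp_force: 0.0
```

>>> play_rows --pt "0.002 -0.0004 0 0 0 0 0" --pt "0.002 -0.0004 0 0 0 0 0" --pt "0 0 0 0 0 0 0"

```text
t: 12.65
tcp_pos: [0.489, -0.0902, 0.0653]
tool_rot: [-0.001, 0.106, 0.994, 0.0]
contact_force: [-2.8, 1.2, 1.5]
width: 0.0004
grasp_force: 1.7
```

The force fell to zero after mid-travel and has now risen again, so the lever is probably at its end. I back off and look.

>>> play_rows --pt "-0.01 0.002 0 0 0 0 0" --pt "-0.02 0.004 0 0 0 0 0" --pt "-0.01 0.002 0.02 0 0 0 0" --pt "0 0.03 0.03 0 0 0 0" --pt "0 0.04 0.03 0 0 0 0" --pt "0 0.04 0 0 0 0 0" --pt "0.02 0.03 0 0 0 0 0" --pt "0 0 0 0 0 0 0" --pt "0 0 0 0 0 0 0"

```text
t: 13.55
tcp_pos: [0.4695, 0.058, 0.1455]
tool_rot: [0.0, 0.105, 0.994, -0.0]
contact_force: [-0.6, -1.3, 1.2]
width: 0.0004
grasp_force: 0.0
```

```bash
python3 k.py w12.png;  python3 - <<'E'
from h import *
cv2.imwrite('pics/c12.png',cv2.resize(cv2.imread('pics/w12.png')[130:330,60:320],None,fx=3,fy=3,interpolation=2))
E
```

```text
tool x,y,z -0.05572902937197407 0.04616938131369905 0.10450903515392967 [-0.612141   -1.3114148   1.15872759] 13.55
index y [-0.0205 -0.021  -0.02  ] [-105.50793651  -87.5         -86.93650794] sel 0.06049999999999997
```

View pics/c12.png

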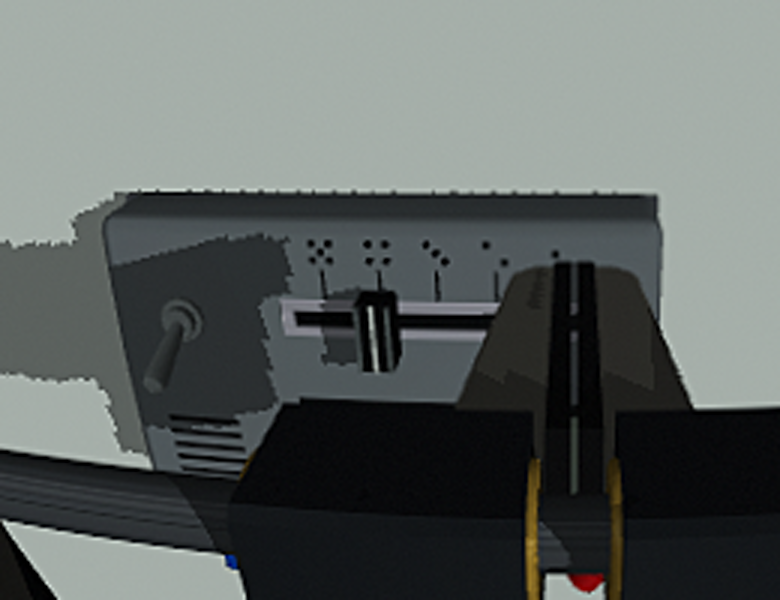

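The lever now leans to the back, with its tip at (155,383) and the collar at (180,320). I check the angle and the slider, then hand in.

Run:
```python
from h import *
C=np.array([.5144,.0012,.041]);ey=np.array([.2088,.978,0]);ex=np.array([.978,-.2088,0])
c,s=load('w12.png')
def P(u,v,z): p=onz(c,s,u/3+60,v/3+130,z);return ((p-C)@ex).round(4),((p-C)@ey).round(4)
print('tip',P(155,383,.073),'tick4',P(379,282,.041),'tick5',P(323,282,.041),'idx',P(376,340,.057))
t=P(155,383,.073)[0]
if abs(t-.0125)<.005: print('handing in',ticket.close_job())
```

```text
tip (np.float64(0.0117), np.float64(-0.0956)) tick4 (np.float64(-0.0145), np.float64(-0.0202)) tick5 (np.float64(-0.014), np.float64(-0.0402)) idx (np.float64(-0.0005), np.float64(-0.0191))
the job is handed in; nothing more can be done
handing in None
```

I set the slider in the four-pip stop (selector about 0.060 m) and flicked the switch to on, leaning to the back. The timer had not moved measurably, and I handed the job in; no verdict came back.

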